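# Put the roller frame away in the pallet-wood drawer unit

## Task

The top drawer of the small wooden drawer unit stands only just ajar: pull it well open (at least 120 mm), lay the aluminium mini paint-roller frame flat in its front compartment, between the drawer front and the cross divider, without dropping it, let go, and push the drawer fully shut. Leave the lower drawer shut and everything else where it is.

Things in the scene. Friction and masses are not known exactly. Their poses are not given: they have to be found in the camera images.
- cab: Wooden two-drawer unit, 260 deep (x) x 290 wide (y) x 170 mm high, fixed on the table; drawer fronts on its -x side facing the robot. Origin: centre of its underside; z up. The top board (12 mm, upper face at z = 170) begins 115 mm in front of the origin (x = -115) and runs to the back. A white cup stands on it.
- cab_drawer0 (a joint): Opening of the top drawer in m: 0 shut, growing as it slides along the unit's -x, stop at 0.181. About 1 N of friction. Starts 0.03 to 0.07 open.
- cab_drawer0_handle (a point): Middle of the top drawer's bar handle: level round steel bar, 11 mm thick, 120 mm long along the unit's y, on two 8 mm stems 51 mm either side of the middle; its axis is 35 mm in front of the drawer's front face and 38 mm below the unit's top. Axes parallel to the unit's. It moves with the drawer.
- cab_slot (a point): Centre of the floor of the top drawer's front compartment; moves with the drawer, axes parallel to the unit's. Inside 124 (x) x 248 mm (y). Above this floor the drawer front (21 mm thick) rises 61 mm, side walls 53, the divider at the back 45. The divider clears the unit's top board when the drawer is open over 137 mm. Behind it: a box and a small tin, fixed.
- cab_drawer1 (a joint): Opening of the lower drawer in m: 0 shut. Starts shut; leave it.
- roller: Aluminium mini paint-roller frame lying flat, 165 mm long, 0.18 kg: square grip 24 x 24 x 100 mm along its x; beyond its +x end a 7 mm bent wire carries a crosswise grey cage, 22 mm thick, 87 mm wide over all (y -42 to +46), axis 104 mm from the origin. Origin: underside, middle of the grip; z up. Balance point 13 mm towards the cage. Pinch it across the grip's 24 mm.
- roller_tip (a point): Point in the middle of the roller's cage, 104 mm along +x from the roller's origin and 12 mm up.
- roller_butt (a point): Middle of the roller grip's free end, 50 mm along -x from its origin and 12 mm up.
- brush: Paint brush lying flat, bystander (it may lie in the nearer or the farther of two places, the roller in the other).
- cup: White ceramic mug, 76 mm across, 85 mm high, on top of the drawer unit; bystander. Origin: centre of its underside.
- tin: Sealed steel tin, 106 mm across, 108 mm high; bystander. Origin: centre of its underside.
- tray: Grey plastic tray, 260 x 150 x 35 mm; bystander. Origin: centre of its underside.
- hammer: Hammer lying on the table; bystander.
- jar: Glass jar, 70 mm across, 100 mm high; bystander. Origin: centre of its underside.

How it is judged:
On the way, in this order (a step that is already met when the one before it is completed fails the run):
1. the top drawer is pulled out at least 120 mm, the roller frame not yet in it (value of joint cab_drawer0 above 0.12 m and not (x of roller_tip in the frame of cab_slot between -0.06 and 0.06 m and y of roller_tip in the frame of cab_slot between -0.122 and 0.122 m and z of roller_tip in the frame of cab_slot between 0 and 0.03 m and x of roller_butt in the frame of cab_slot between -0.06 and 0.06 m and y of roller_butt in the frame of cab_slot between -0.122 and 0.122 m and z of roller_butt in the frame of cab_slot between 0 and 0.03 m)), for 0.2 s.
2. the roller frame lies flat in the front compartment of the top drawer, let go and still, while the drawer is open at least 100 mm (x of roller_tip in the frame of cab_slot between -0.06 and 0.06 m and y of roller_tip in the frame of cab_slot between -0.122 and 0.122 m and z of roller_tip in the frame of cab_slot between 0 and 0.03 m and x of roller_butt in the frame of cab_slot between -0.06 and 0.06 m and y of roller_butt in the frame of cab_slot between -0.122 and 0.122 m and z of roller_butt in the frame of cab_slot between 0 and 0.03 m and value of joint cab_drawer0 above 0.1 m and contact force between the fingers and roller below 0.1 N and linear speed of roller below 0.02 m/s), for 0.2 s.
At the end, for the whole second after the job is handed in: Top drawer fully shut (within 6 mm), lower drawer shut (within 10 mm), roller frame let go, lying still and flat in the top drawer's front compartment: its cage middle and the free end of its grip both between drawer front and divider, less than 30 mm above the compartment floor (x of roller_tip in the frame of cab_slot between -0.06 and 0.06 m and y of roller_tip in the frame of cab_slot between -0.122 and 0.122 m and z of roller_tip in the frame of cab_slot between 0 and 0.03 m and x of roller_butt in the frame of cab_slot between -0.06 and 0.06 m and y of roller_butt in the frame of cab_slot between -0.122 and 0.122 m and z of roller_butt in the frame of cab_slot between 0 and 0.03 m and value of joint cab_drawer0 below 0.006 m and value of joint cab_drawer1 below 0.01 m and contact force between the fingers and roller below 0.1 N and linear speed of roller below 0.02 m/s); the robot touches nothing.
It fails at once if the roller frame is dropped or thrown: it moves faster than 0.7 m/s (a fall of about 25 mm) while the fingers do not hold it (linear speed of roller above 0.7 m/s and contact force between the fingers and roller below 0.1 N).
It fails at once if the cup on the drawer unit is moved more than 20 mm or tipped more than 0.3 rad (distance of cup from where it was at the start of the episode above 0.02 m or angle between cup's own z axis and vertical above 0.3 rad).
It fails at once if the lower drawer is pulled out more than 20 mm (value of joint cab_drawer1 above 0.02 m).
It fails at once if the brush, tin, tray, hammer or jar is moved more than 30 mm (distance of any of brush, tin, tray, hammer, jar from where it was at the start of the episode above 0.03 m).
It also fails if it takes over 64 s, if anything falls off the work surface, if the arm or the gripper's body presses on something with over 40 N, if the wrist force passes 120 N, or if a joint passes its speed limit or range.

## Robot

A 6-joint arm with a two-finger parallel gripper is mounted at the origin on the work surface. World frame = base frame: x ahead of the robot, y to its left, z up, the work surface at z = 0. Lengths are in m, angles in rad, forces in N, time in s.
With the tool pointing down it reaches from about 0.225 to 0.875 m from the base axis. Payload 3.4 kg.
Tool frame: the origin (TCP) lies on the mounting face of the last link; the fingertips stand 173 mm ahead of it and the grasp point (between the pads) lies 155 mm ahead of it; z points along the fingers, y is the line along which they close (so a half turn about z gives the same grasp; the last joint's range is limited). The gripper opens to 85 mm and grips with 20 to 120 N. Pads are 22 mm wide; open, the fingers measure 114 mm over their backs; the gripper's body (76 mm by 85 mm) begins 54 mm behind the grasp point. The pads swing forward as they close: fully open they stand 13 mm farther back than shut.
Start: joints at [-1.27, 0.276, 1.505, -0, 1.361, -0.121], TCP at [0.235, -0.525, 0.405] pointing down, gripper open.
Joint ranges: [-2.89, 2.89], [-0.75, 2.08], [0.22, 2.7], [-1.18, 4.32], [0.11, 2.71], [-2.7, 2.7]. Speed limits (rad/s): [2.57, 2.57, 3.14, 3.14, 3.14, 3.14].

## Interface

Orientations are given as a unit quaternion [w, x, y, z].
In Python, from rig import manip gives the robot as it stands.
- The arm moves only by the tool carry_out, never from a script. Its arguments are lists of equal length, an entry for each row: "linear": the shift along the world's x, y, z each as a share of 500 mm, from -1 to 1, a list of three; "angular": the turn, a rotation vector about the world's x, y, z each as a share of 0.08 rad, from -1 to 1, a list of three; "hand": the opening, from 0 (shut) to 1 (fully open). In form: {"linear": [[x, y, z], ...], "angular": [[rx, ry, rz], ...], "hand": [hand, ...]}. A call has 1 to 8 rows; each row shifts and turns the commanded pose from where the row before left it; what a row does not reach is not made up. A row lasts 1/12 s, in which the tool goes at most 41.7 mm and 7.16 degrees, less where a joint would pass 70% of its speed; a pose out of reach is approached as far as the arm can. A call with a number of a shift or a turn outside -1 to 1 is refused whole. A call with a gripper value outside its range is refused whole. The fingers move at their own pace and stop on an object; "force" is the grip in N (left out, the last holds). Time passes only in rows, so rows that do not move let the fingers close. It gives the time, the measured TCP pose, the force, the opening and the grip force at its end, in the units of the state.
- manip.get_state(): the state, without advancing time (a new reading comes with each control period).
- manip.get_image(name): name is "side" or "top"; returns the picture (480x640x3 uint8, red, green, blue); there is no depth.
- manip.camera_params(name): a dict with "fx", "fy", "cx", "cy" (pixels), "k1" (the pictures are not rectified: a ray, as slopes to the right and down, at radius r is drawn at 1 + k1 r^2 times it, then the intrinsics apply), "view" (4x4, takes a point from world to camera coordinates). Camera axes: x right, y down, z forward; pixel columns grow to the right and rows downward; lengths in m; the calibration is good to about 2 mm. A picture is of the moment at which its call begins. camera_params takes no time and is no camera call.
- manip.sign_off(): hands the job in; it is judged then, once.
The state is a dict: "clock": time; "qpos": joint angles; "qd": joint speeds; "effort": joint torques, N m; "position": TCP position; "ee_rot": TCP orientation; "contact_force": force on the tool from outside, world axes, zero at the start; "moment": the same for the moment, N m; "width": finger opening in m; "gripper_force": force on a finger pad.
Only numpy, scipy, OpenCV 4.12 (cv2) and the standard library are available. Lean on these libraries where they do the work, as an engineer would, in place of code of your own. Each camera call takes 0.05 s, during which the arm holds its last target. There are 200 camera calls.

## Working session

There is one attempt and no reset: what is moved stays moved. The work goes in short steps, Python scripts to look and compute and a tool call to move; the robot and the scene stay as the last step left them, time stands still between calls to the robot, and variables do not carry over. Pictures are saved under pics/ and viewed, at most 10 in all, crops included, and the job is handed in when it is done.

Besides the shell and the picture viewer there is one more tool, called after "Call:" as name(argument=value, ...) on one line, values as JSON. carry_out: Moves the arm, as the interface text tells. Its arguments: {"type":"object","properties":{"linear":{"type":"array"},"angular":{"type":"array"},"hand":{"type":"array"},"force":{"type":"number"}},"required":["linear","angular","hand"]}

```bash
mkdir -p pics; python3 - <<'E'
from rig import manip
import cv2,json
for n in("side","top"):
    im=manip.get_image(n); cv2.imwrite(f"pics/{n}0.png",im[:,:,::-1])
    print(n,manip.camera_params(n))
print(manip.get_state())
E
```

```text
side {'fx': 537.7977806415768, 'fy': 537.7977806415768, 'cx': 324.72305291443445, 'cy': 236.7963796685389, 'k1': -0.1660354427511095, 'view': array([[ 0.62036388, -0.78404002,  0.0207343 , -0.39306517],
       [-0.58033267, -0.47664495, -0.66032082,  0.38186469],
       [ 0.52760085,  0.39760639, -0.75069734,  1.38605043],
       [ 0.        ,  0.        ,  0.        ,  1.        ]])}
top {'fx': 477.2312236614142, 'fy': 477.2312236614142, 'cx': 314.01158411814055, 'cy': 240.62496565852533, 'k1': 0.03640818214525592, 'view': array([[-0.02250585, -0.99967296,  0.01214341, -0.02946845],
       [-0.99535142,  0.02126753, -0.09393208,  0.54525516],
       [ 0.0936431 , -0.01420098, -0.99550455,  1.27988242],
       [ 0.        ,  0.        ,  0.        ,  1.        ]])}
{'clock': 0.1, 'qpos': array([-1.27000657e+00,  2.76558968e-01,  1.50599818e+00,  7.56690220e-06,
        1.36069589e+00, -1.21000757e-01]), 'qd': array([ 0.00012101, -0.00192071, -0.00352784, -0.00048418,  0.0002212 ,
        0.00026729]), 'effort': array([ 1.03612132e-03, -4.17700410e+01, -2.46405619e+01, -2.52165055e-04,
        5.85480739e-03,  1.92249416e-06]), 'position': array([ 0.23534541, -0.52443796,  0.40391378]), 'ee_rot': array([-8.27171029e-04,  9.77843727e-01,  2.09334556e-01, -7.08444745e-05]), 'contact_force': array([ 1.44703571,  0.14366791, -0.30246341]), 'moment': array([-0.05324712, -0.00966897, -0.0522493 ]), 'gripper_force': 0.0, 'width': 0.0852803277759469}
```

View pics/side0.png

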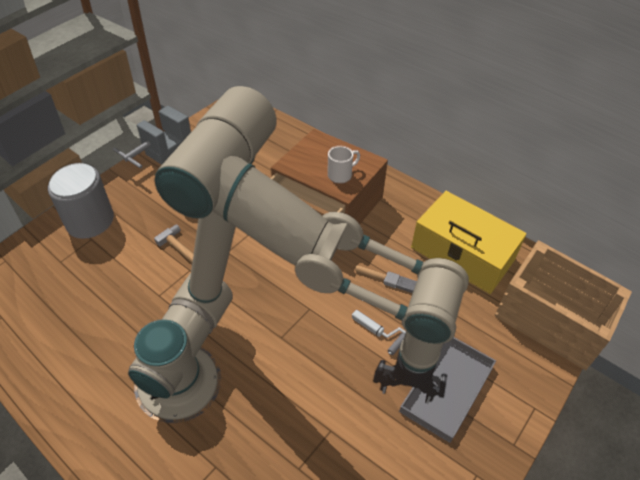

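View pics/top0.png

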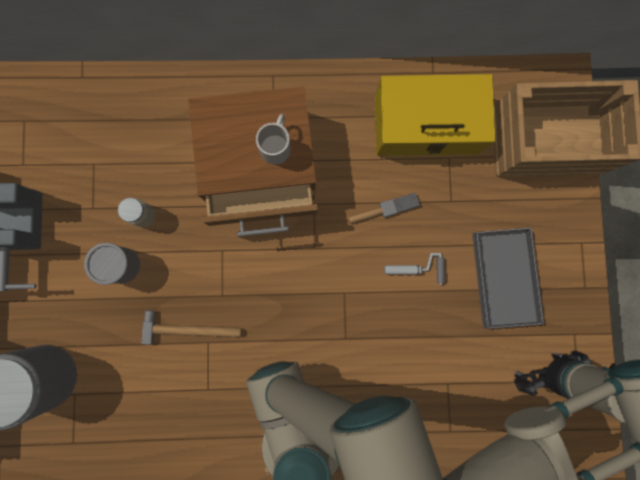

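The top view shows the unit (corners about 190,100 / 305,88 / 315,185 / 200,197), its handle at about (262,230), and the roller at (385–445, 250–285). I'll zoom in on both.

```bash
cat > h.py <<'E'
import numpy as np,cv2
from rig import manip
def world(n,uv,z):
    c=manip.camera_params(n);K=np.array([[c['fx'],0,c['cx']],[0,c['fy'],c['cy']],[0,0,1]])
    s=cv2.undistortPoints(np.array([[uv]],float),K,np.array([c['k1'],0,0,0,0.]))[0,0]
    V=c['view'];R=V[:3,:3];o=-R.T@V[:3,3];d=R.T@[s[0],s[1],1]
    return o+d*(z-o[2])/d[2]
def pix(n,p):
    c=manip.camera_params(n);K=np.array([[c['fx'],0,c['cx']],[0,c['fy'],c['cy']],[0,0,1]])
    V=c['view'];return cv2.projectPoints(np.array(p,float).reshape(-1,1,3),cv2.Rodrigues(V[:3,:3])[0],V[:3,3],K,np.array([c['k1'],0,0,0,0.]))[0][:,0]
def crop(im,x,y,w,h,s,f):
    cv2.imwrite(f,cv2.resize(im[y:y+h,x:x+w,::-1],None,fx=s,fy=s,interpolation=cv2.INTER_CUBIC))
E
python3 - <<'E'
from h import *
im=cv2.imread('pics/top0.png')[:,:,::-1]
a=cv2.resize(im[80:245,180:330],None,fx=3.6,fy=3.6,interpolation=cv2.INTER_CUBIC)
b=cv2.resize(im[240:300,375:455],None,fx=3,fy=3,interpolation=cv2.INTER_CUBIC)
o=np.zeros((594,790,3),np.uint8);o[:a.shape[0],:a.shape[1]]=a;o[:180,545:785]=b
cv2.imwrite('pics/z1.png',o[:,:,::-1])
E
```

```text
(no output)
```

View pics/z1.png

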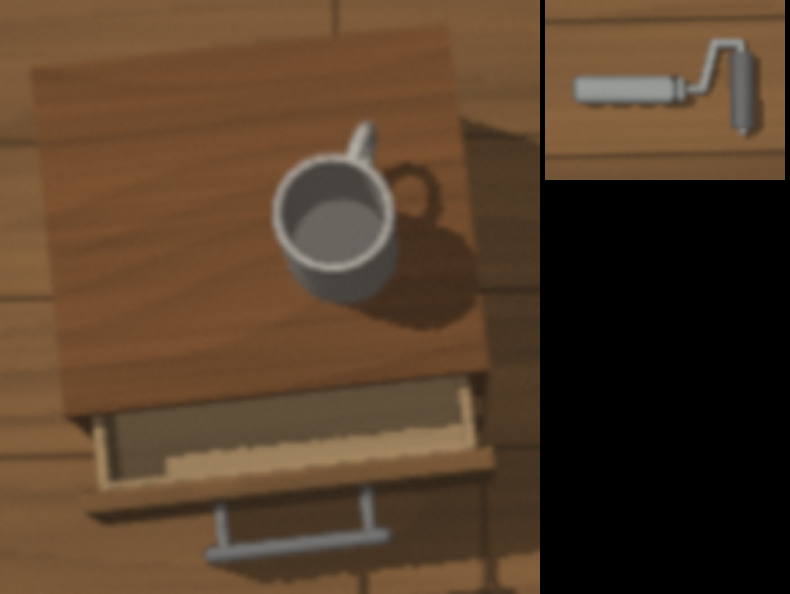

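Top-board corners (crop px) are (32,68), (445,25), (488,372), (62,416). The bar runs (207,554)–(390,537). The roller grip runs (574,90)–(684,88), and its cage is at x≈742.

```bash
python3 - <<'E'
from h import *
A=lambda u,v:(u/3.6+180-.36,v/3.6+80-.36)
B=lambda u,v:((u-545)/3+375-.33,v/3+240-.33)
np.set_printoptions(precision=4,suppress=True)
c=[world('top',A(*p),.17)[:2] for p in[(32,68),(445,25),(488,372),(62,416)]]
print(c)
bl,br,fr,fl=c
for p,q in((bl,br),(fl,fr),(bl,fl),(br,fr)): d=q-p;print(np.linalg.norm(d),np.degrees(np.arctan2(d[1],d[0])))
h=[world('top',A(*p),.132)[:2] for p in((207,554),(390,537))];print('handle',h,np.mean(h,0),np.linalg.norm(h[0]-h[1]))
for n,p,z in(('butt',(574,90),.018),('collar',(684,88),.02),('cage',(742,92),.018),('cageup',(741,50),.015),('cagelo',(743,133),.015)):print(n,world('top',B(*p),z))
E
```

```text
[array([0.8915, 0.2638]), array([ 0.918 , -0.0212]), array([ 0.6732, -0.0455]), array([0.6484, 0.2441])]
0.28626351369489 -84.68669574728725
0.2906043421377113 -85.09467876514921
0.2438922418033688 -175.34552629694477
0.2459501446311573 -174.330487463313
handle [array([0.5565, 0.1525]), array([0.5658, 0.0249])] [0.5611 0.0887] 0.12791791104720265
butt [ 0.4612 -0.2323  0.018 ]
collar [ 0.4608 -0.3323  0.02  ]
cage [ 0.4561 -0.3855  0.018 ]
cageup [ 0.4947 -0.3873  0.015 ]
cagelo [ 0.4189 -0.3854  0.015 ]
```

Call:
carry_out(linear=[[0.0326, 0.0614, 0], [0.0326, 0.0614, 0], [0.0326, 0.0614, 0], [0.0326, 0.0614, 0], [0.0326, 0.0614, 0], [0.0326, 0.0614, 0], [0.0326, 0.0614, 0], [0.0326, 0.0614, 0]], angular=[[0, 0, 0.774], [0, 0, 0.774], [0, 0, 0.774], [0, 0, 0.774], [0, 0, 0.774], [0, 0, 0.774], [0, 0, 0.774], [0, 0, 0.774]], hand=[0.33, 0.33, 0.33, 0.33, 0.33, 0.33, 0.33, 0.33])

```text
clock: 0.77
position: [0.3661, -0.2773, 0.4044]
ee_rot: [-0.0, 0.896, 0.444, -0.0]
contact_force: [0.1, 0.2, 0.2]
width: 0.0284
gripper_force: 0.0
```

Call:
carry_out(linear=[[0.0326, 0.0614, 0], [0.0326, 0.0614, 0], [0.0326, 0.0614, 0], [0.0326, 0.0614, 0], [0.0326, 0.0614, 0], [0.0326, 0.0614, 0], [0.0326, 0.0614, 0], [0.0326, 0.0614, 0]], angular=[[0, 0, 0.774], [0, 0, 0.774], [0, 0, 0.774], [0, 0, 0.774], [0, 0, 0.774], [0, 0, 0.774], [0, 0, 0.774], [0, 0, 0.774]], hand=[0.33, 0.33, 0.33, 0.33, 0.33, 0.33, 0.33, 0.33])

```text
clock: 1.43
position: [0.4965, -0.0316, 0.4045]
ee_rot: [-0.0, 0.76, 0.65, -0.0]
contact_force: [0.5, -0.3, 0.0]
width: 0.0285
gripper_force: 0.0
```

Call:
carry_out(linear=[[0.0326, 0.0614, 0], [0.0326, 0.0614, 0], [0.0326, 0.0614, 0], [0.0326, 0.0614, 0], [0, 0, 0]], angular=[[0, 0, 0.774], [0, 0, 0.774], [0, 0, 0.774], [0, 0, 0.774], [0, 0, 0]], hand=[0.33, 0.33, 0.33, 0.33, 0.33])

```text
clock: 1.85
position: [0.5636, 0.0941, 0.4039]
ee_rot: [-0.001, 0.672, 0.74, 0.002]
contact_force: [-0.1, 0.1, 1.0]
width: 0.0279
gripper_force: 0.0
```

Call:
carry_out(linear=[[0, 0, -0.045], [0, 0, -0.045], [0, 0, -0.045], [0, 0, 0], [0, 0, 0]], angular=[[0, 0, 0], [0, 0, 0], [0, 0, 0], [0, 0, 0], [0, 0, 0]], hand=[0.33, 0.33, 0.33, 0.33, 0.33])

```text
clock: 2.27
position: [0.5609, 0.0891, 0.3361]
ee_rot: [-0.001, 0.675, 0.738, -0.001]
contact_force: [-0.0, -0.1, 0.8]
width: 0.0283
gripper_force: 0.0
```

```bash
python3 - <<'E'
from h import *
im=manip.get_image('side');crop(im,230,120,220,150,3.6,'pics/z2.png');print(manip.get_state()['position'],manip.get_state()['ee_rot'])
ex=np.array([.996,.0889]);ey=np.array([-.0889,.996]);o=np.array([.7753,.1096])
for s in(-.06,0,.06):
  p=o-.215*ex+s*ey; print((pix('side',[*p,.132])-[230,120])*3.6)
E
```

```text
[0.5615562  0.08911713 0.33754841] [-1.25700248e-05  6.74966347e-01  7.37848512e-01 -6.57863755e-05]
[[264.72515958 361.492583  ]]
[[205.85052071 331.97327868]]
[[148.63620561 303.29418241]]
```

View pics/z2.png

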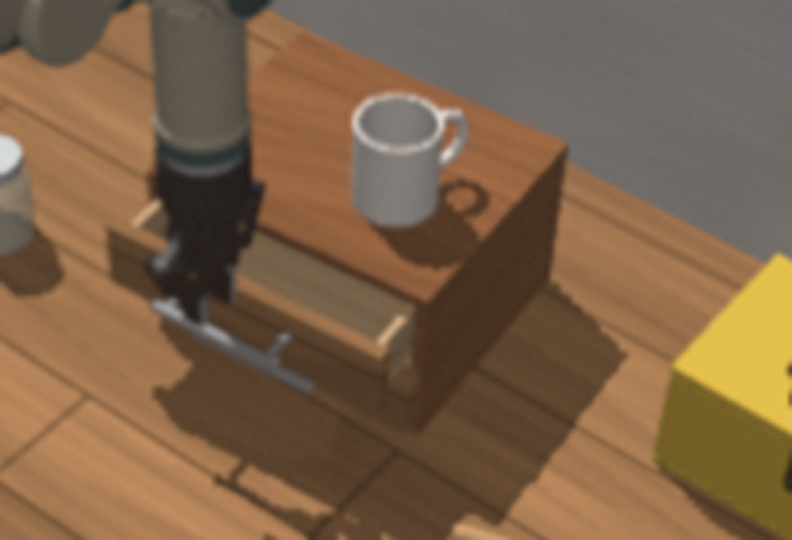

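The bar appears at (155,305)–(312,388) in the crop, with a stem near (285,340), which is longer than predicted. I'll check the calibration fit before descending.

```bash
python3 - <<'E'
from h import *
ex=np.array([.996,.0889]);ey=np.array([-.0889,.996]);o=np.array([.7753,.1096])
im=manip.get_image('side')
P=lambda x,y,z:pix('side',[*(o+x*ex+y*ey),z])[0]
def q(x,y,z): 
  print(x,y,z,(P(x,y,z)-[230,120])*3.6)
q(-.115,-.145,.17);q(.13,-.145,.17);q(-.115,.145,.17)
s=8;x0,y0=262,190
o2=cv2.resize(im[y0:y0+72,x0:x0+98],None,fx=s,fy=s,interpolation=cv2.INTER_CUBIC)[:,:,::-1].copy()
for c,pt in enumerate([(-.215,-.06,.132),(-.215,.06,.132),(-.215,-.051,.132),(-.18,-.051,.132),(-.115,-.145,.17),(-.18,-.13,.15)]):
  u=(P(*pt)-[x0,y0]+.5)*s; cv2.circle(o2,(int(u[0]),int(u[1])),4,(0,0,255) if c<4 else (0,255,0),-1)
cv2.imwrite('pics/z3.png',o2)
E
```

```text
-0.115 -0.145 0.17 [418.18884472 299.43351645]
0.13 -0.145 0.17 [560.89316057 140.75048438]
-0.115 0.145 0.17 [138.02613805 167.75707652]
```

View pics/z3.png

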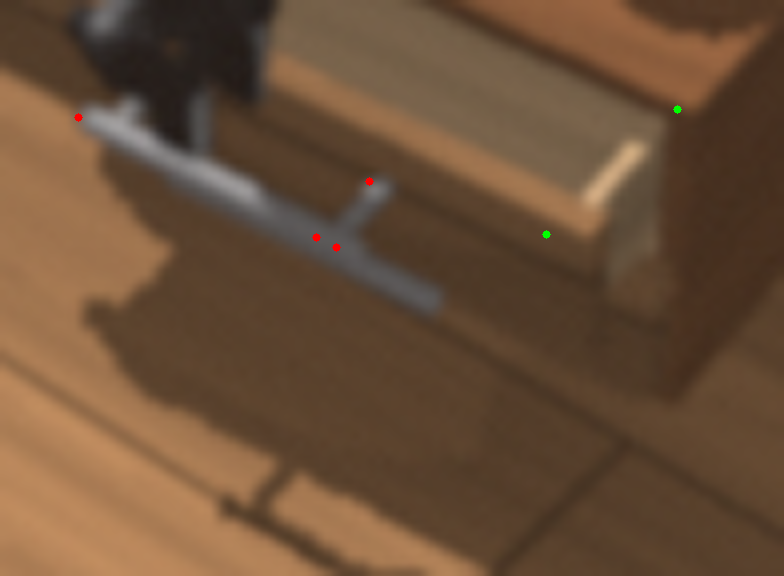

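The part beyond the stem is the lower drawer's handle, below and behind. The top bar agrees with my estimate to about 2 mm, so I descend and grip.

Call:
carry_out(linear=[[0, 0, -0.05], [0, 0, -0.05], [0, 0, 0], [0, 0, 0], [0, 0, 0], [0, 0, 0], [0, 0, 0]], angular=[[0, 0, 0], [0, 0, 0], [0, 0, 0], [0, 0, 0], [0, 0, 0], [0, 0, 0], [0, 0, 0]], hand=[0.33, 0.33, 0.33, 0, 0, 0, 0], force=40)

```text
clock: 2.95
position: [0.5622, 0.0892, 0.2892]
ee_rot: [0.002, 0.675, 0.738, 0.001]
contact_force: [0.4, -0.3, 6.2]
width: 0.0094
gripper_force: 39.1
```

Call:
carry_out(linear=[[-0.02, -0.0018, 0], [-0.03, -0.0027, 0], [-0.03, -0.0027, 0], [-0.03, -0.0027, 0], [-0.03, -0.0027, 0], [-0.03, -0.0027, 0], [-0.03, -0.0027, 0], [-0.03, -0.0027, 0]], angular=[[0, 0, 0], [0, 0, 0], [0, 0, 0], [0, 0, 0], [0, 0, 0], [0, 0, 0], [0, 0, 0], [0, 0, 0]], hand=[0, 0, 0, 0, 0, 0, 0, 0])

```text
clock: 3.62
position: [0.4466, 0.0787, 0.2891]
ee_rot: [0.002, 0.675, 0.738, 0.002]
contact_force: [2.5, -2.0, 10.6]
width: 0.0094
gripper_force: 40.6
```

Call:
carry_out(linear=[[0, 0, 0], [0, 0, 0], [0, 0, 0], [0, 0, 0]], angular=[[0, 0, 0], [0, 0, 0], [0, 0, 0], [0, 0, 0]], hand=[0, 0, 0.33, 0.33])

```text
clock: 3.95
position: [0.4453, 0.079, 0.2874]
ee_rot: [-0.0, 0.675, 0.738, -0.0]
contact_force: [-0.1, 0.7, 0.4]
width: 0.0279
gripper_force: 0.0
```

Call:
carry_out(linear=[[0, 0, 0.056], [0, 0, 0.056], [0, 0, 0.056], [0, 0, 0.056], [0.003, -0.0748, 0], [0.003, -0.0748, 0], [0.003, -0.0748, 0], [0.003, -0.0748, 0]], angular=[[0, 0, 0], [0, 0, 0], [0, 0, 0], [0, 0, 0], [0, 0, -0.144], [0, 0, -0.144], [0, 0, -0.144], [0, 0, -0.144]], hand=[0.33, 0.33, 0.6, 0.6, 0.6, 0.6, 0.6, 0.6])

```text
clock: 4.62
position: [0.4517, -0.0716, 0.399]
ee_rot: [-0.0, 0.691, 0.723, -0.0]
contact_force: [0.7, -0.7, 0.0]
width: 0.0513
gripper_force: 0.0
```

Call:
carry_out(linear=[[0.003, -0.0748, 0], [0.003, -0.0748, 0], [0.003, -0.0748, 0], [0.003, -0.0748, 0], [0.003, -0.0748, 0], [0.003, -0.0748, 0], [0, 0, 0], [0, 0, 0]], angular=[[0, 0, -0.144], [0, 0, -0.144], [0, 0, -0.144], [0, 0, -0.144], [0, 0, -0.144], [0, 0, -0.144], [0, 0, 0], [0, 0, 0]], hand=[0.6, 0.6, 0.6, 0.6, 0.6, 0.6, 0.6, 0.6])

```text
clock: 5.28
position: [0.4611, -0.2966, 0.398]
ee_rot: [-0.001, 0.717, 0.697, 0.0]
contact_force: [-0.6, 0.5, -0.4]
width: 0.051
gripper_force: 0.0
```

```bash
python3 - <<'E'
from h import *
t=manip.get_image('top');s=manip.get_image('side')
a=cv2.resize(t[160:260,190:330],None,fx=4,fy=4,interpolation=cv2.INTER_CUBIC)
b=cv2.resize(s[265:365,330:440],None,fx=2,fy=2,interpolation=cv2.INTER_CUBIC)
o=np.zeros((400,784,3),np.uint8);o[:400,:560]=a;o[:200,562:782]=b
cv2.imwrite('pics/z4.png',o[:,:,::-1]);print(manip.get_state()['position'],manip.get_state()['ee_rot'])
ex=np.array([.996,.0889]);ey=np.array([-.0889,.996]);o=np.array([.7753,.1096])
for z in(.156,):
 for x,y in((-.274,.12),(-.274,-.12),(-.15,.12),(-.15,-.12)):print(((pix('top',[*(o+x*ex+y*ey),z])-[190,160])+.5)*4)
E
```

```text
[ 0.46104472 -0.29426737  0.39844353] [-1.37941819e-03  7.16222510e-01  6.97870581e-01  2.56130792e-04]
[[ 99.60519065 399.02580993]]
[[490.14830363 355.73276613]]
[[ 80.97881387 199.31369302]]
[[467.9770933  157.65340434]]
```

View pics/z4.png

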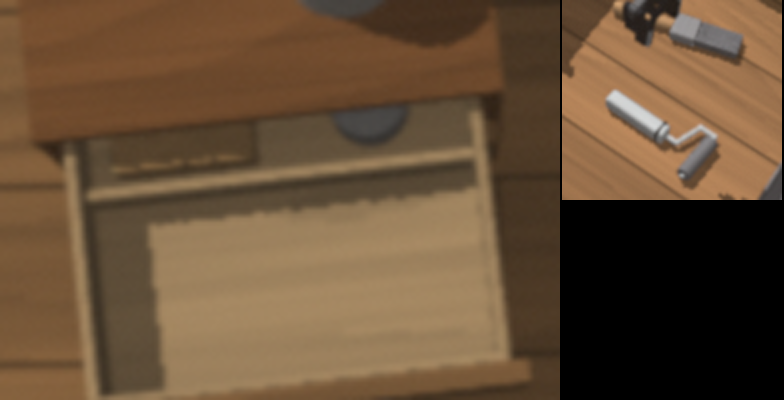

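The drawer is open with the compartment where expected: front edge at about (95,397)–(510,360), divider at (90,198)–(478,158). Going down on the roller grip.

Call:
carry_out(linear=[[0, 0, -0.0735], [0, 0, -0.0735], [0, 0, -0.0735], [0, 0, -0.0735], [0, 0, -0.0735], [0, 0, -0.0735], [0, 0, 0], [0, 0, 0]], angular=[[0, 0, 0], [0, 0, 0], [0, 0, 0], [0, 0, 0], [0, 0, 0], [0, 0, 0], [0, 0, 0], [0, 0, 0]], hand=[0.6, 0.6, 0.6, 0.6, 0.6, 0.6, 0.6, 0.6])

```text
clock: 6.05
position: [0.4609, -0.293, 0.1777]
ee_rot: [-0.003, 0.716, 0.699, -0.0]
contact_force: [0.5, -1.0, 0.4]
width: 0.0509
gripper_force: 0.0
```

Call:
carry_out(linear=[[0, 0, 0], [0, 0, 0], [0, 0, 0], [0, 0, 0], [0, 0, 0], [0, 0, 0]], angular=[[0, 0, 0], [0, 0, 0], [0, 0, 0], [0, 0, 0], [0, 0, 0], [0, 0, 0]], hand=[0, 0, 0, 0, 0, 0], force=50)

```text
clock: 6.55
position: [0.4623, -0.2955, 0.1816]
ee_rot: [0.003, 0.716, 0.698, 0.001]
contact_force: [0.2, 2.1, 7.7]
width: 0.0229
gripper_force: 50.6
```

Call:
carry_out(linear=[[0, 0, 0.03], [0, 0, 0.07], [0, 0, 0.07], [0, 0, 0.07], [0, 0, 0.07], [0, 0, 0.07], [0, 0, 0.06], [0, 0, 0]], angular=[[0, 0, 0], [0, 0, 0], [0, 0, 0], [0, 0, 0], [0, 0, 0], [0, 0, 0], [0, 0, 0], [0, 0, 0]], hand=[0, 0, 0, 0, 0, 0, 0, 0])

```text
clock: 7.22
position: [0.4622, -0.2956, 0.407]
ee_rot: [0.008, 0.716, 0.698, 0.001]
contact_force: [1.0, -1.2, -1.4]
width: 0.0231
gripper_force: 49.6
```

Call:
carry_out(linear=[[0.0164, 0.0672, 0], [0.0164, 0.0672, 0], [0.0164, 0.0672, 0], [0.0164, 0.0672, 0], [0.0164, 0.0672, 0], [0.0164, 0.0672, 0], [0.0164, 0.0672, 0], [0.0164, 0.0672, 0]], angular=[[0, 0, 0.12], [0, 0, 0.12], [0, 0, 0.12], [0, 0, 0.12], [0, 0, 0.12], [0, 0, 0.12], [0, 0, 0.12], [0, 0, 0.12]], hand=[0, 0, 0, 0, 0, 0, 0, 0])

```text
clock: 7.88
position: [0.5265, -0.0244, 0.399]
ee_rot: [0.0, 0.689, 0.725, 0.0]
contact_force: [0.1, 0.1, -2.7]
width: 0.0227
gripper_force: 49.5
```

Call:
carry_out(linear=[[0.0164, 0.0672, 0], [0.0164, 0.0672, 0], [0.0164, 0.0672, 0], [0.0164, 0.0672, 0], [0, 0, 0], [0, 0, 0], [0, 0, 0]], angular=[[0, 0, 0.12], [0, 0, 0.12], [0, 0, 0.12], [0, 0, 0.12], [0, 0, 0], [0, 0, 0], [0, 0, 0]], hand=[0, 0, 0, 0, 0, 0, 0])

```text
clock: 8.47
position: [0.5593, 0.108, 0.3986]
ee_rot: [0.0, 0.675, 0.738, -0.001]
contact_force: [0.2, -0.0, -0.7]
width: 0.0225
gripper_force: 49.6
```

```bash
python3 - <<'E'
from h import *
t=manip.get_image('top');s=manip.get_image('side')
a=cv2.resize(t[90:290,190:330],None,fx=2.6,fy=2.6,interpolation=cv2.INTER_CUBIC)
b=cv2.resize(s[120:270,230:370],None,fx=3,fy=3,interpolation=cv2.INTER_CUBIC)
o=np.zeros((520,790,3),np.uint8);o[:520,:364]=a;o[:450,366:786]=b
cv2.imwrite('pics/z5.png',o[:,:,::-1]);print(manip.get_state())
E
```

```text
{'clock': 8.5667, 'qpos': array([ 6.73191659e-02,  2.71170211e-01,  1.52665381e+00, -6.48387137e-04,
        1.34405466e+00, -2.06510468e-02]), 'qd': array([-0.00857819,  0.00049773, -0.0009368 ,  0.00464172, -0.00166636,
        0.00036666]), 'effort': array([ 5.39391506e-01, -4.21530211e+01, -2.52166396e+01,  3.19586077e-02,
       -2.63513481e-03, -1.85398007e-03]), 'position': array([0.55937489, 0.10715018, 0.39875726]), 'ee_rot': array([ 1.29776898e-04,  6.75276911e-01,  7.37564217e-01, -3.21549375e-04]), 'contact_force': array([ 0.42413902, -0.50086701, -2.37428808]), 'moment': array([0.00162019, 0.00433507, 0.01643357]), 'gripper_force': 49.5664519071579, 'width': 0.022870333343966088}
```

View pics/z5.png

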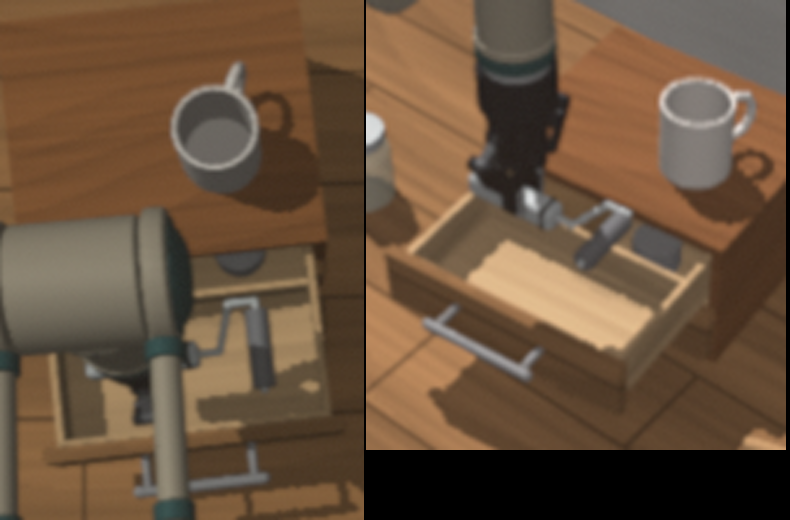

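The roller is held level over the compartment: in the top crop the cage is at (255,340), inside the walls, and its wire is clear of the divider. I lower it, slowing near the floor.

Call:
carry_out(linear=[[0, 0, -0.054], [0, 0, -0.054], [0, 0, -0.054], [0, 0, -0.054], [0, 0, 0]], angular=[[0, 0, 0], [0, 0, 0], [0, 0, 0], [0, 0, 0], [0, 0, 0]], hand=[0, 0, 0, 0, 0])

```text
clock: 8.98
position: [0.5574, 0.1066, 0.2859]
ee_rot: [-0.004, 0.676, 0.737, -0.004]
contact_force: [-1.7, -0.0, -2.1]
width: 0.0228
gripper_force: 49.6
```

Call:
carry_out(linear=[[0, 0, -0.006], [0, 0, -0.006], [0, 0, -0.006], [0, 0, 0], [0, 0, 0]], angular=[[0, 0, 0], [0, 0, 0], [0, 0, 0], [0, 0, 0], [0, 0, 0]], hand=[0, 0, 0, 0, 0])

```text
clock: 9.4
position: [0.5601, 0.1082, 0.2828]
ee_rot: [0.001, 0.675, 0.738, 0.001]
contact_force: [-0.3, 0.4, -1.5]
width: 0.0229
gripper_force: 49.7
```

Call:
carry_out(linear=[[0, 0, -0.004], [0, 0, -0.004], [0, 0, 0], [0, 0, 0]], angular=[[0, 0, 0], [0, 0, 0], [0, 0, 0], [0, 0, 0]], hand=[0, 0, 0, 0])

```text
clock: 9.73
position: [0.5597, 0.1083, 0.2776]
ee_rot: [-0.0, 0.675, 0.738, -0.0]
contact_force: [0.8, -0.5, -2.4]
width: 0.0228
gripper_force: 49.7
```

Call:
carry_out(linear=[[0, 0, -0.004], [0, 0, -0.004], [0, 0, 0], [0, 0, 0]], angular=[[0, 0, 0], [0, 0, 0], [0, 0, 0], [0, 0, 0]], hand=[0, 0, 0, 0])

```text
clock: 10.07
position: [0.5613, 0.1085, 0.2766]
ee_rot: [0.002, 0.675, 0.738, 0.003]
contact_force: [0.3, 1.1, 9.2]
width: 0.0229
gripper_force: 51.2
```

Call:
carry_out(linear=[[0, 0, 0], [0, 0, 0], [0, 0, 0], [0, 0, 0], [0, 0, 0.02], [0, 0, 0.04], [0, 0, 0.06], [0, 0, 0.06]], angular=[[0, 0, 0], [0, 0, 0], [0, 0, 0], [0, 0, 0], [0, 0, 0], [0, 0, 0], [0, 0, 0], [0, 0, 0]], hand=[0.5, 0.5, 0.5, 0.5, 0.5, 0.5, 0.5, 0.5])

```text
clock: 10.73
position: [0.5595, 0.1082, 0.3644]
ee_rot: [-0.001, 0.675, 0.738, -0.001]
contact_force: [0.5, 0.1, -0.0]
width: 0.0425
gripper_force: 0.0
```

Call:
carry_out(linear=[[0, 0, 0.06], [-0.06, -0.01, 0], [-0.06, -0.01, 0], [-0.06, -0.016, 0], [-0.046, -0.018, 0], [0, 0, 0], [0, 0, 0]], angular=[[0, 0, 0], [0, 0, 0], [0, 0, 0], [0, 0, 0], [0, 0, 0], [0, 0, 0], [0, 0, 0]], hand=[0.5, 0.33, 0.33, 0.33, 0.33, 0.33, 0.33])

```text
clock: 11.32
position: [0.4458, 0.081, 0.3947]
ee_rot: [0.001, 0.675, 0.738, 0.001]
contact_force: [0.9, 0.9, -1.0]
width: 0.0281
gripper_force: 0.0
```

```bash
python3 - <<'E'
from h import *
t=manip.get_image('top');s=manip.get_image('side')
a=cv2.resize(t[90:290,190:330],None,fx=2.6,fy=2.6,interpolation=cv2.INTER_CUBIC)
b=cv2.resize(s[120:270,230:370],None,fx=3,fy=3,interpolation=cv2.INTER_CUBIC)
o=np.zeros((520,790,3),np.uint8);o[:520,:364]=a;o[:450,366:786]=b
cv2.imwrite('pics/z6.png',o[:,:,::-1]);st=manip.get_state();print(st['position'],st['ee_rot'],st['width'])
E
```

```text
[0.44750922 0.08130292 0.39443293] [0.00076284 0.67484656 0.7379572  0.00084207] 0.02803652616682019
```

View pics/z6.png

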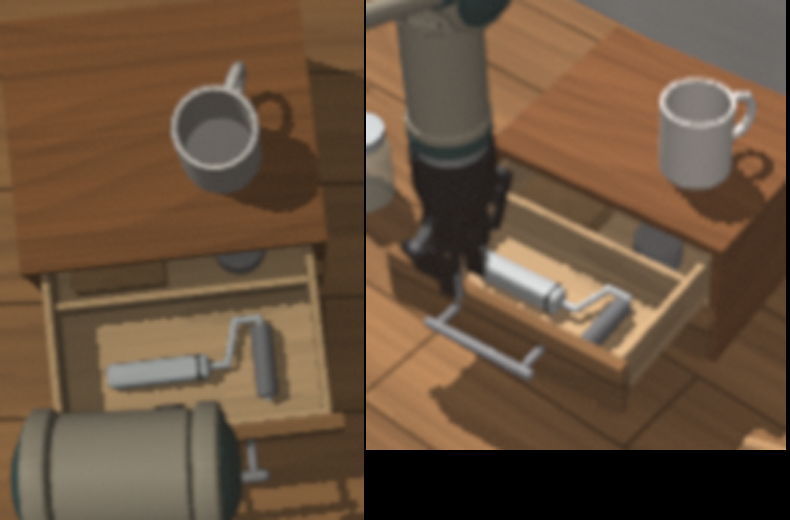

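The roller lies flat, between divider and front (top crop grip (155,372), cage (263,355)). Regripping the handle.

Call:
carry_out(linear=[[0, 0, -0.054], [0, 0, -0.054], [0, 0, -0.054], [0, 0, -0.05], [0, 0, 0], [0, 0, 0], [0, 0, 0], [0, 0, 0]], angular=[[0, 0, 0], [0, 0, 0], [0, 0, 0], [0, 0, 0], [0, 0, 0], [0, 0, 0], [0, 0, 0], [0, 0, 0]], hand=[0.33, 0.33, 0.33, 0.33, 0.33, 0, 0, 0], force=40)

```text
clock: 12.08
position: [0.4477, 0.0814, 0.2878]
ee_rot: [0.0, 0.675, 0.738, 0.0]
contact_force: [0.6, -0.7, 0.6]
width: 0.0094
gripper_force: 38.9
```

Call:
carry_out(linear=[[0.01, 0.0009, 0], [0.02, 0.0018, 0], [0.03, 0.0027, 0], [0.03, 0.0027, 0], [0.03, 0.0027, 0], [0.03, 0.0027, 0], [0.03, 0.0027, 0], [0.03, 0.0027, 0]], angular=[[0, 0, 0], [0, 0, 0], [0, 0, 0], [0, 0, 0], [0, 0, 0], [0, 0, 0], [0, 0, 0], [0, 0, 0]], hand=[0, 0, 0, 0, 0, 0, 0, 0])

```text
clock: 12.75
position: [0.553, 0.0911, 0.2878]
ee_rot: [-0.0, 0.675, 0.738, 0.0]
contact_force: [-1.4, -0.0, 3.7]
width: 0.0096
gripper_force: 39.4
```

Call:
carry_out(linear=[[0.03, 0.0027, 0], [0.03, 0.0027, 0], [0.02, 0.0018, 0], [0.01, 0.0009, 0], [0.006, 0.0005, 0], [0, 0, 0], [0, 0, 0]], angular=[[0, 0, 0], [0, 0, 0], [0, 0, 0], [0, 0, 0], [0, 0, 0], [0, 0, 0], [0, 0, 0]], hand=[0, 0, 0, 0, 0, 0, 0])

```text
clock: 13.33
position: [0.5998, 0.0954, 0.2878]
ee_rot: [-0.0, 0.675, 0.738, 0.001]
contact_force: [0.7, 4.1, 1.7]
width: 0.0097
gripper_force: 39.5
```

Call:
carry_out(linear=[[0.006, 0.0005, 0], [0.006, 0.0005, 0], [0, 0, 0], [0, 0, 0], [0, 0, 0]], angular=[[0, 0, 0], [0, 0, 0], [0, 0, 0], [0, 0, 0], [0, 0, 0]], hand=[0, 0, 0, 0, 0])

```text
clock: 13.75
position: [0.6058, 0.0959, 0.2878]
ee_rot: [-0.0, 0.675, 0.738, 0.001]
contact_force: [-1.7, 4.7, 1.9]
width: 0.0094
gripper_force: 39.5
```

Call:
carry_out(linear=[[0.004, 0.0004, 0], [0.004, 0.0004, 0], [0, 0, 0], [0, 0, 0]], angular=[[0, 0, 0], [0, 0, 0], [0, 0, 0], [0, 0, 0]], hand=[0, 0, 0, 0])

```text
clock: 14.08
position: [0.6098, 0.0963, 0.2878]
ee_rot: [-0.0, 0.675, 0.738, 0.0]
contact_force: [-0.5, 5.3, 2.0]
width: 0.0094
gripper_force: 39.5
```

Call:
carry_out(linear=[[0.002, 0.0002, 0], [0.002, 0.0002, 0], [0, 0, 0], [0, 0, 0]], angular=[[0, 0, 0], [0, 0, 0], [0, 0, 0], [0, 0, 0]], hand=[0, 0, 0, 0])

```text
clock: 14.42
position: [0.6116, 0.0964, 0.2878]
ee_rot: [-0.0, 0.675, 0.738, 0.0]
contact_force: [-0.3, 4.7, 2.2]
width: 0.0096
gripper_force: 39.6
```

Call:
carry_out(linear=[[0.003, 0.0001, 0], [0.003, 0.0001, 0], [0, 0, 0]], angular=[[0, 0, 0], [0, 0, 0], [0, 0, 0]], hand=[0, 0, 0])

```text
clock: 14.67
position: [0.6131, 0.0965, 0.2878]
ee_rot: [-0.002, 0.675, 0.738, -0.002]
contact_force: [-4.9, 4.0, 5.1]
width: 0.0094
gripper_force: 40.0
```

Call:
carry_out(linear=[[0.002, 0, 0], [0.002, 0, 0], [0, 0, 0]], angular=[[0, 0, 0], [0, 0, 0], [0, 0, 0]], hand=[0, 0, 0])

```text
clock: 14.92
position: [0.6137, 0.0965, 0.2877]
ee_rot: [-0.004, 0.675, 0.738, -0.003]
contact_force: [-8.9, 5.5, 9.4]
width: 0.0097
gripper_force: 40.3
```

The force is building at the stop, so the drawer is shut. Releasing and retreating.

Call:
carry_out(linear=[[0, 0, 0], [0, 0, 0], [0, 0, 0], [0, 0, 0.04], [0, 0, 0.06], [0, 0, 0.06], [0, 0, 0.06], [0, 0, 0]], angular=[[0, 0, 0], [0, 0, 0], [0, 0, 0], [0, 0, 0], [0, 0, 0], [0, 0, 0], [0, 0, 0], [0, 0, 0]], hand=[0.33, 0.33, 0.33, 0.33, 0.33, 0.33, 0.33, 0.33])

```text
clock: 15.58
position: [0.6183, 0.0952, 0.4042]
ee_rot: [0.005, 0.675, 0.738, 0.003]
contact_force: [0.3, 0.3, 0.3]
width: 0.0285
gripper_force: 0.0
```

Call:
carry_out(linear=[[-0.06, -0.04, 0], [-0.06, -0.04, 0], [-0.06, -0.04, 0], [-0.06, -0.04, 0], [-0.06, -0.04, 0], [-0.06, -0.04, 0], [0, 0, 0], [0, 0, 0]], angular=[[0, 0, 0], [0, 0, 0], [0, 0, 0], [0, 0, 0], [0, 0, 0], [0, 0, 0], [0, 0, 0], [0, 0, 0]], hand=[0.33, 0.33, 0.33, 0.33, 0.33, 0.33, 0.33, 0.33])

```text
clock: 16.25
position: [0.4354, -0.0251, 0.3976]
ee_rot: [0.001, 0.676, 0.737, -0.001]
contact_force: [0.9, 0.5, 0.3]
width: 0.0285
gripper_force: 0.0
```

```bash
python3 - <<'E'
from h import *
t=manip.get_image('top');s=manip.get_image('side')
a=cv2.resize(t[80:240,180:330],None,fx=2.6,fy=2.6,interpolation=cv2.INTER_CUBIC)
b=cv2.resize(s[120:270,270:400],None,fx=3,fy=3,interpolation=cv2.INTER_CUBIC)
o=np.zeros((450,790,3),np.uint8);o[:416,:390]=a;o[:450,395:785]=b
for sy in(-.06,.06):
  u=(pix('top',[*(np.array([.7753,.1096])-.165*np.array([.996,.0889])+sy*np.array([-.0889,.996])),.132])[0]-[180,80]+.5)*2.6;print(u)
cv2.imwrite('pics/z7.png',o[:,:,::-1]);print(manip.get_state()['position'])
E
```

```text
[270.57060879 336.74991919]
[147.21068289 350.09076273]
[ 0.43730056 -0.02428985  0.39775693]
```

View pics/z7.png

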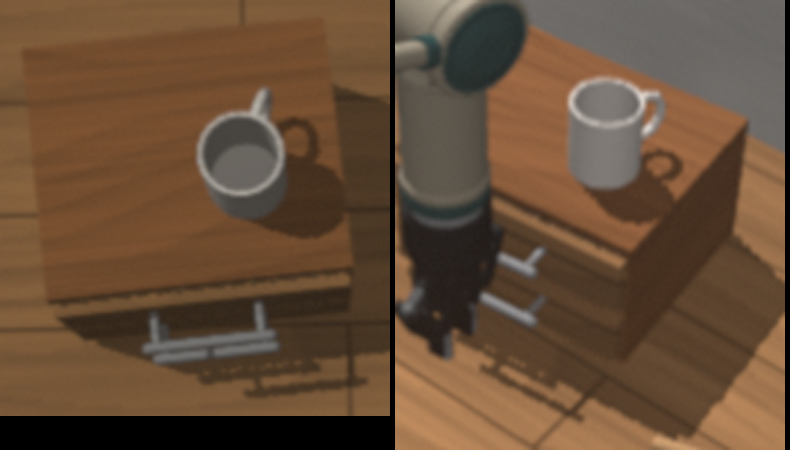

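The drawer front is flush. The top handle at (145,350)–(275,337) matches the predicted shut position, and the cup is undisturbed.

```bash
python3 -c "
from rig import manip
print(manip.sign_off())"
```

```text
the job is handed in; nothing more can be done
None
```

I opened the top drawer about 166 mm, laid the roller frame flat in its front compartment, pushed the drawer shut and handed the job in at about 16 s; the last pictures show it flush and the cup undisturbed, but no verdict was returned.

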